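# Square the riser block against the fence

### The arm

A 7-joint arm with a two-finger parallel gripper is mounted at the origin on a cart in front of the work surface, level with it; the furniture and walls round the work are solid. World frame = base frame: x ahead of the robot, y to its left, z up, the work surface at z = 0. Lengths are in m, angles in rad, forces in N, time in s.
With the tool pointing down it reaches from about 0.4 to 0.875 m from the base axis. Payload 19.3 kg.
Tool frame: the origin (TCP) lies between the finger pads; the fingertips stand 17 mm ahead of it and the grasp point (between the pads) lies 2 mm behind it (bot.finger_overhang is the distance from the TCP to the fingertips, in m); z points along the fingers, y is the line along which they close (so a half turn about z gives the same grasp; the last joint's range is limited). The gripper opens to 85 mm and grips with 20 to 120 N. Pads are 22 mm wide; open, the fingers measure 114 mm over their backs; the gripper's body (76 mm by 85 mm) begins 54 mm behind the grasp point. The pads swing forward as they close: fully open they stand 13 mm farther back than shut.
Start: joints at [1.093, 0.521, -0.036, 1.599, 0.021, 1.021, -0.113], TCP at [0.248, -0.574, 0.248] pointing down, gripper open.
Joint ranges: [-2.91, 2.91], [-0.3, 2.13], [-1.5, 1.42], [0.17, 2.43], [-1.26, 4.41], [0.16, 1.93], [-2.52, 2.52]. Speed limits (rad/s): [1.89, 1.89, 2.39, 2.39, 3.01, 3.01, 3.01].

### API

Orientations are given as [roll, pitch, yaw] about the fixed x, y, z axes, in that order (R = Rz(yaw) Ry(pitch) Rx(roll)).
In Python, from workcell import observe, grab_frame, bot gives the robot as it stands.
- The arm moves only by the shell command python3 -m crank 'ROWS' [FORCE]. ROWS is a JSON object of lists of equal length, an entry for each row: "linear": the shift along the world's x, y, z each as a share of 0.25 m, from -1 to 1, a list of three; "delta_rot": the turn, a rotation vector about the world's x, y, z each as a share of 30 degrees, from -1 to 1, a list of three; "fingers": the opening, from -1 (shut) to 1 (fully open). In form: {"linear": [[dx, dy, dz], ...], "delta_rot": [[rx, ry, rz], ...], "fingers": [fingers, ...]}. A call has 1 to 5 rows; each row is the pose to reach, as a shift and turn from the pose commanded when the call began; what a row does not reach only later rows make up. A row lasts 1/10 s, in which the tool goes at most 50 mm and 8.59 degrees, less where a joint would pass 70% of its speed; a pose out of reach is approached as far as the arm can. A call with a number of a shift or a turn outside -1 to 1 is refused whole. A call with a gripper value outside its range is refused whole. The fingers move at their own pace and stop on an object; FORCE is the grip in N (left out, the last holds). Time passes only in rows, so rows that repeat a pose let the fingers close. It gives the time, the measured TCP pose, the force, the opening and the grip force at its end, in the units of the state.
- observe(): the state, without advancing time (a new reading comes with each control period).
- grab_frame(name): name is "scene" or "top" or "wrist"; returns a dict with "image" (400x640x3 uint8, red, green, blue), "mtx" (3x3 intrinsics, pixels), "xyz" and "orientation" of the camera in the world. Camera axes: x right, y down, z forward; pixel columns grow to the right and rows downward; lengths in m; the calibration is good to about 2 mm. The wrist camera is an equidistant fisheye: a pixel r from the principal point sees the ray r / f radians off the axis. A picture is of the moment at which its call begins. There is no depth.
- bot.job_done(): hands the job in; it is judged then, once.
The state is a dict: "clock": time; "qpos": joint angles; "qd": joint speeds; "joint_efforts": joint torques, N m; "position": TCP position; "tool_rot": TCP orientation; "force": force on the tool from outside, world axes, zero at the start; "moment": the same for the moment, N m; "grip_width": finger opening in m; "finger_force": force on a finger pad.
Only numpy, scipy, OpenCV 4.12 (cv2) and the standard library are available. Lean on these libraries where they do the work, as an engineer would, in place of code of your own. Each camera call takes 0.05 s, during which the arm holds its last target. There are 200 camera calls.

### The job

The heavy aluminium riser block lies askew on the desk in front of the alignment fence. Without gripping or lifting it, walk it round with pushes of the fingertips at its corners until one of its long faces is parallel to the fence while it still stands clear of it by at least a finger's breadth; then push it forward, still square, until that long face lies flush against the fence over its whole length. No corner may strike the fence while the block is askew, and the small things standing and lying around must stay where they are.

Things in the scene. Friction and masses are not known exactly. Their poses are not given: they have to be found in the camera images.
- block: aluminium billet with a round recess and four bolt holes on top, 90 (own x) x 160 (own y) x 50 mm high, about 2 kg; a push through its middle takes 8 to 17 N, one at a corner mostly turns it about a point 30 to 50 mm beyond its middle. Origin: centre of its underside, z up. Either long face (own +x or -x) may meet the fence; it starts with its long axis 45 to 90 degrees off the fence, either way
- fence: aluminium angle fixed to the desk, 340 mm long, 35 mm high, its upright flat face towards the robot, its screwed foot 36 mm deep behind. Origin: at desk height at the foot of the face, half-way along it; own y runs along the face, own x through it away from the robot (face at x = 0, block at negative x), z up
- glue: bystander, to be left alone: standing glue stick, 25 mm across, 90 mm high. Origin: centre of its underside
- dropper: bystander, to be left alone: standing dropper bottle, 33 mm across, 102 mm high. Origin: centre of its underside
- tape: bystander, to be left alone: roll of tape lying flat, 52 mm across, 19 mm high. Origin: centre of its underside
- usb: bystander, to be left alone: USB stick, 18 x 49 x 8 mm, lying flat. Origin: centre of its underside
- marker: bystander, to be left alone: black-capped marker pen, 15 x 126 x 15 mm, lying flat. Origin: centre of its underside

How it is judged:
On the way:
1. the block is turned with a long face parallel to the fence (within 6 degrees) while that face is still at least 12 mm away from it (angle between the y axis of block and the y axis of fence, either way round below 0.105 rad and x of block in the frame of fence below -0.057 m), for 0.2 s.
At the end, for the whole second after the job is handed in: the block lies flat and at rest on the desk with a long face against the fence: gap under 3.5 mm at its middle, parallel within 2 degrees, the whole face within the fence's length (angle between the y axis of block and the y axis of fence, either way round below 0.035 rad and x of block in the frame of fence between -0.0485 and -0.042 m and y of block in the frame of fence between -0.09 and 0.09 m and height (world z) of block below 0.004 m and angle between block's own z axis and vertical below 0.03 rad and linear speed of block below 0.01 m/s and angular speed of block below 0.05 rad/s); the robot touches nothing.
It fails at once if a corner of the block strikes the fence while it is askew by more than 11 degrees (contact force between block and fence above 1 N and angle between the y axis of block and the y axis of fence, either way round above 0.19 rad).
It fails at once if the block is lifted or tipped (more than 6 mm or 6 degrees) (height (world z) of block above 0.006 m or angle between block's own z axis and vertical above 0.105 rad).
It fails at once if one of the small things around is moved by more than 20 mm (distance of any of glue, dropper, tape, usb, marker from where it was at the start of the episode above 0.02 m).
It also fails if it takes over 54 s, if anything falls off the work surface, if the arm or the gripper's body presses on something with over 40 N, if the wrist force passes 120 N, or if a joint passes its speed limit or range.

## Working session

There is one attempt and no reset: what is moved stays moved. The work goes in short steps, Python scripts to look and compute and a shell command to move; the robot and the scene stay as the last step left them, time stands still between calls to the robot, and variables do not carry over. Pictures are saved under pics/ and viewed, at most 10 in all, crops included, and the job is handed in when it is done.

```bash
mkdir -p pics; ls; python3 - <<'E'
from workcell import observe, grab_frame, bot
import cv2
for n in("top","scene"):
    f=grab_frame(n); cv2.imwrite(f"pics/{n}0.png",f["image"][:,:,::-1]); print(n,f["mtx"],f["xyz"],f["orientation"])
print(observe())
E
```

```text
pics
top [[427.27996979   0.         315.3091256 ]
 [  0.         427.27996979 202.42060823]
 [  0.           0.           1.        ]] [0.40890197 0.00387331 0.92981365] [-3.00171458  0.01732841 -1.57290217]
scene [[378.82506046   0.         325.56836892]
 [  0.         378.82506046 202.00519348]
 [  0.           0.           1.        ]] [0.05524351 0.28220171 0.69067794] [-2.42772148 -0.01956321 -2.00974743]
{'clock': 0.1, 'qpos': array([ 1.09279608,  0.52198131, -0.03632492,  1.59995543,  0.02122118,
        1.02108184, -0.11280888]), 'qd': array([-9.30570289e-04, -9.01167733e-04, -6.17632682e-04, -9.61377665e-04,
        7.78136230e-05, -7.08606566e-04,  4.72571984e-04]), 'joint_efforts': array([ 5.62083005e-03, -9.28476906e+01,  1.98428571e+00, -3.70531797e+01,
        1.81145885e-02,  5.37159765e-03,  1.11483030e-05]), 'position': array([ 0.24771991, -0.57350136,  0.24776496]), 'tool_rot': array([-3.14055632e+00,  9.15130134e-05,  4.07789413e-01]), 'force': array([-0.48455287,  0.09214305,  0.41752831]), 'moment': array([-0.00284858,  0.00296323,  0.01835292]), 'finger_force': 0.0, 'grip_width': 0.08518936417297071}
```

View pics/top0.png

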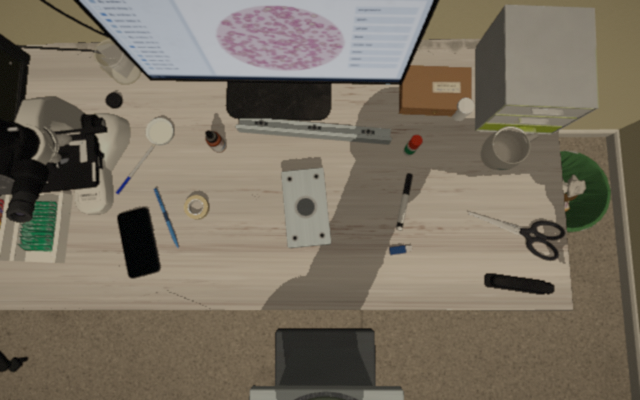

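View pics/scene0.png

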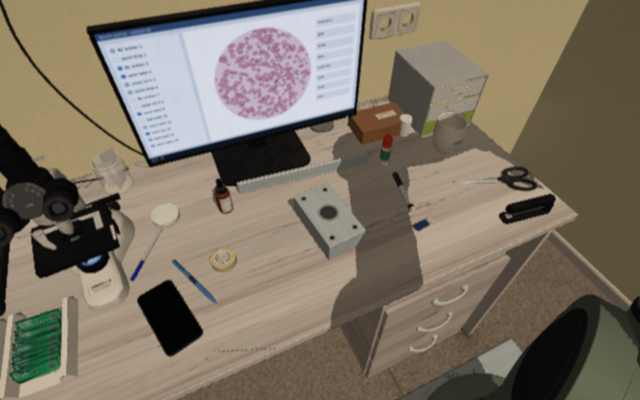

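The top view shows the block at about (305,207), its long axis nearly square to the fence, which runs from (238,125) to (390,140). The bystanders are the dropper at (214,140), glue at (413,145), tape at (196,206), marker at (404,200) and usb at (398,250).

```bash
cat > h.py <<'E'
import numpy as np, cv2
from workcell import observe, grab_frame, bot
from scipy.spatial.transform import Rotation as R
def cast(f,px,z):
    d=np.c_[np.atleast_2d(px).astype(float),np.ones(len(np.atleast_2d(px)))]@np.linalg.inv(f["mtx"]).T
    d=d@R.from_euler("xyz",f["orientation"]).as_matrix().T
    c=np.array(f["xyz"]); return (c+d*((z-c[2])/d[:,2])[:,None])[:,:2]
def big(m,near=None):
    cs,_=cv2.findContours(m.astype(np.uint8),cv2.RETR_EXTERNAL,cv2.CHAIN_APPROX_NONE)
    return max(cs,key=cv2.contourArea)
E
python3 - <<'E'
from h import *
f=grab_frame("top"); im=f["image"]; hsv=cv2.cvtColor(im,cv2.COLOR_RGB2HSV)
for p in [(300,190),(295,220),(325,225),(270,200),(345,200),(330,243),(326,205),(300,126),(270,124),(350,131),(300,137)]: print(p,im[p[1],p[0]],hsv[p[1],p[0]])
print("obj z0", {n:cast(f,p,z).round(3).tolist() for n,p,z in [("dropper",(214,148),0.0),("glue",(411,152),0.0),("tape",(196,207),.019),("marker_a",(409,176),.01),("marker_b",(399,228),.01),("usb",(398,250),.008),("fenceL",(238,125),.035),("fenceR",(390,135),.035)]})
c=im[95:265,180:430,::-1]; cv2.imwrite("pics/crop.png",cv2.resize(c,None,fx=3.2,fy=3.2,interpolation=cv2.INTER_CUBIC))
E
```

```text
(300, 190) [154 151 139] [ 24  25 154]
(295, 220) [154 153 141] [ 28  22 154]
(325, 225) [156 154 142] [ 26  23 156]
(270, 200) [157 145 125] [ 19  52 157]
(345, 200) [106  96  83] [ 17  55 106]
(330, 243) [118 113 103] [ 20  32 118]
(326, 205) [148 145 133] [ 24  26 148]
(300, 126) [100  99  89] [ 27  28 100]
(270, 124) [101  99  90] [ 25  28 101]
(350, 131) [100  99  90] [ 27  26 100]
(300, 137) [136 128 114] [ 19  41 136]
obj z0 {'dropper': [[0.664, 0.247]], 'glue': [[0.652, -0.194]], 'tape': [[0.528, 0.277]], 'marker_a': [[0.596, -0.185]], 'marker_b': [[0.482, -0.16]], 'usb': [[0.435, -0.157]], 'fenceL': [[0.706, 0.187]], 'fenceR': [[0.681, -0.142]]}
```

View pics/crop.png

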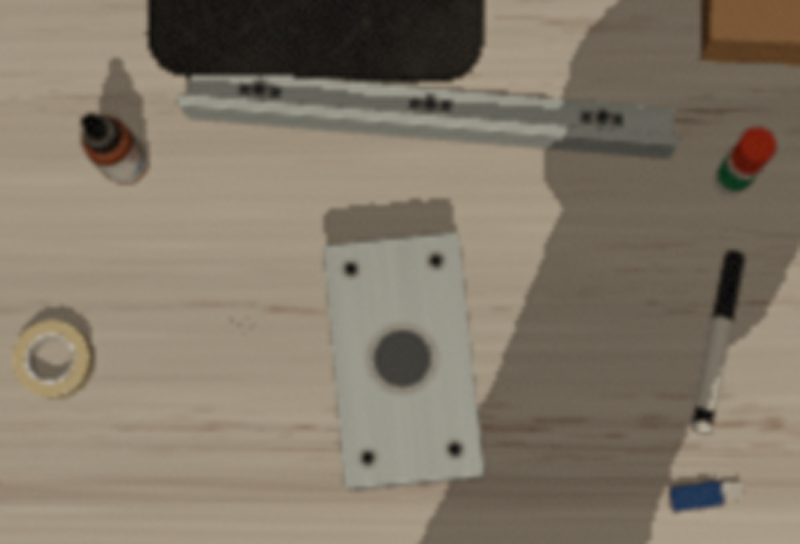

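The 3.2x crop shows the block's top corners at (324,247), (457,234), (482,474) and (348,488). The fence foot line runs from (185,115) to (672,157).

```bash
python3 - <<'E'
from h import *
f=grab_frame("top"); im=f["image"]; hsv=cv2.cvtColor(im,cv2.COLOR_RGB2HSV).astype(int)
m=(hsv[...,1]<38)&(hsv[...,2]>125); m[:155]=0;m[260:]=0;m[:,:265]=0;m[:,345:]=0
r=cv2.minAreaRect(cv2.convexHull(big(m))); print(r)
def rep(c,z):
    w=cast(f,c,z); print(w.round(4).tolist()); return w
w=rep(cv2.boxPoints(r),.05); print("centre",w.mean(0),[np.linalg.norm(w[i]-w[i-1]).round(3) for i in range(4)], [np.degrees(np.arctan2(*(w[i]-w[i-1])[::-1])).round(1) for i in range(4)])
h=rep(np.array([(324,247),(457,234),(482,474),(348,488)])/3.2+[180,95],.05); print("hand",h.mean(0))
print("recess",rep(np.array([(402,358)])/3.2+[180,95],.05))
# fence: top edge & foot
b=rep(np.array([(186,116),(672,157)])/3.2+[180,95],0.)
t=rep(np.array([(182,100),(672,148)])/3.2+[180,95],.035)
for q in(b,t): print(q.mean(0), np.linalg.norm(q[0]-q[1]), np.degrees(np.arctan2(*(q[0]-q[1])[::-1])))
for y in [60,100,140,180]:
  x=240+y-10
for x in [250,280,310,330,350,380]: print(x,[tuple(im[y,x]) [0] for y in range(115,150)])
E
```

```text
((305.31683349609375, 207.66831970214844), (76.41885375976562, 43.28411865234375), 84.2894058227539)
[[0.5982, 0.0931], [0.6069, 0.0024], [0.4475, -0.0124], [0.439, 0.0759]]
centre [0.52292375 0.03974862] [np.float64(0.16), np.float64(0.091), np.float64(0.16), np.float64(0.089)] [np.float64(6.1), np.float64(-84.5), np.float64(-174.7), np.float64(95.5)]
[[0.5974, 0.0904], [0.6056, 0.0029], [0.4484, -0.0124], [0.4397, 0.0735]]
hand [0.52275745 0.03861957]
[[0.5236, 0.039]]
recess [[0.52357422 0.03900099]]
[[0.703, 0.1937], [0.6708, -0.1475]]
[[0.7032, 0.1895], [0.6671, -0.1419]]
[0.68686204 0.02311233] 0.34264380806480726 84.61111871167729
[0.6851536  0.02380134] 0.33339513920330716 83.79845698699991
250 [np.uint8(28), np.uint8(28), np.uint8(38), np.uint8(87), np.uint8(131), np.uint8(113), np.uint8(100), np.uint8(99), np.uint8(101), np.uint8(99), np.uint8(115), np.uint8(145), np.uint8(153), np.uint8(150), np.uint8(119), np.uint8(109), np.uint8(111), np.uint8(120), np.uint8(144), np.uint8(157), np.uint8(159), np.uint8(157), np.uint8(156), np.uint8(155), np.uint8(156), np.uint8(156), np.
[... 2053 characters left out ...]
 np.uint8(114), np.uint8(114), np.uint8(110), np.uint8(110), np.uint8(117), np.uint8(119), np.uint8(120), np.uint8(120), np.uint8(119), np.uint8(119), np.uint8(119), np.uint8(119)]
380 [np.uint8(108), np.uint8(110), np.uint8(109), np.uint8(109), np.uint8(109), np.uint8(109), np.uint8(109), np.uint8(110), np.uint8(109), np.uint8(112), np.uint8(110), np.uint8(108), np.uint8(110), np.uint8(110), np.uint8(101), np.uint8(99), np.uint8(101), np.uint8(101), np.uint8(100), np.uint8(101), np.uint8(100), np.uint8(99), np.uint8(99), np.uint8(99), np.uint8(91), np.uint8(76), np.uint8(69), np.uint8(70), np.uint8(76), np.uint8(98), np.uint8(107), np.uint8(108), np.uint8(108), np.uint8(107), np.uint8(109)]
```

The block is centred at (0.523, 0.039) with its long axis at about +5.4°. The fence face is centred at (0.686, 0.0235) and runs at about 84.3°. I'll turn the block counter-clockwise by pushing the near end of its left face with the fingers shut, then square it up and push it forward with the fingers open.

```bash
python3 -m crank '{"linear":[[0.6,0.8,0],[0.6,0.8,0],[0.6,0.8,0],[0.6,0.8,0],[0.6,0.8,0]],"delta_rot":[[0,0,-0.97],[0,0,-0.97],[0,0,-0.97],[0,0,-0.97],[0,0,-0.97]],"fingers":[-1,-1,-1,-1,-1]}' 30
python3 -m crank '{"linear":[[0,1,0],[0,1,0],[0,1,0],[0,1,0],[0,1,0]],"delta_rot":[[0,0,0],[0,0,0],[0,0,0],[0,0,0],[0,0,0]],"fingers":[-1,-1,-1,-1,-1]}'
python3 -c "from workcell import bot;print(bot.finger_overhang)"
```

```text
clock: 0.7
position: [0.3958, -0.3759, 0.2483]
tool_rot: [3.142, -0.0, -0.103]
force: [1.5, -0.4, 0.7]
grip_width: 0.012
finger_force: 0.0
clock: 1.2
position: [0.3945, -0.1259, 0.2484]
tool_rot: [3.141, -0.0, -0.1]
force: [1.0, 0.3, 0.2]
grip_width: -0.0
finger_force: 0.0
0.017
```

```bash
python3 -m crank '{"linear":[[0.2,1,0],[0.2,1,0],[0.2,1,0],[0.2,1,0],[0.2,1,0]],"delta_rot":[[0,0,0],[0,0,0],[0,0,0],[0,0,0],[0,0,0]],"fingers":[-1,-1,-1,-1,-1]}'
python3 -m crank '{"linear":[[0,0,-0.6],[0,0,-0.6],[0,0,-0.6],[0,0,-0.7],[0,0,-0.7]],"delta_rot":[[0,0,0],[0,0,0],[0,0,0],[0,0,0],[0,0,0]],"fingers":[-1,-1,-1,-1,-1]}'
python3 - <<'E'
from h import *
f=grab_frame("wrist"); cv2.imwrite("pics/w1.png",f["image"][:,:,::-1])
f=grab_frame("top"); cv2.imwrite("pics/t1.png",cv2.resize(f["image"][95:265,180:430,::-1],None,fx=3.2,fy=3.2))
E
```

```text
clock: 1.7
position: [0.4439, 0.1195, 0.2485]
tool_rot: [-3.141, -0.0, -0.1]
force: [1.3, -0.8, -0.3]
grip_width: 0.0001
finger_force: 0.0
clock: 2.2
position: [0.4421, 0.1171, 0.0706]
tool_rot: [3.139, 0.005, -0.099]
force: [0.4, 1.7, 0.9]
grip_width: -0.0003
finger_force: 0.0
```

View pics/t1.png

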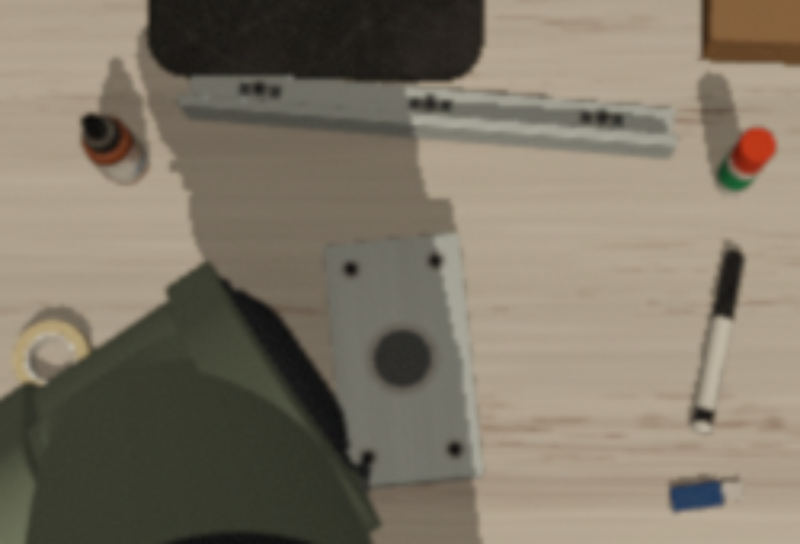

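The block is unmoved and the arm hides only its left edge; the bystanders are in place too. Next I lower the fingers and start the first push.

```bash
python3 -m crank '{"linear":[[0.05,0,-0.14],[0.05,0,-0.14],[0.05,0,-0.14]],"delta_rot":[[0,0,0],[0,0,0],[0,0,0]],"fingers":[-1,-1,-1]}'
python3 -m crank '{"linear":[[0,-0.05,0],[0,-0.1,0],[-0.01,-0.14,0],[-0.02,-0.18,0],[-0.03,-0.22,0]],"delta_rot":[[0,0,0],[0,0,0],[0,0,0],[0,0,0],[0,0,0]],"fingers":[-1,-1,-1,-1,-1]}'
python3 -m crank '{"linear":[[0,-0.04,0],[0,-0.08,0],[0,-0.12,0],[0,-0.12,0]],"delta_rot":[[0,0,0],[0,0,0],[0,0,0],[0,0,0]],"fingers":[-1,-1,-1,-1]}'
cat > look.py <<'E'
import sys
from h import *
def block(n):
    f=grab_frame(n); cv2.imwrite(f"pics/{n}_{sys.argv[1]}.png",f["image"][:,:,::-1]); return f
for n in("top","scene"): block(n)
print(observe()["position"].round(4),observe()["force"].round(1))
E
python3 look.py 2
```

```text
clock: 2.6
position: [0.4567, 0.1175, 0.0397]
tool_rot: [-3.141, -0.001, -0.101]
force: [-0.4, 0.4, 0.8]
grip_width: -0.0001
finger_force: 0.0
clock: 3.1
position: [0.4497, 0.0621, 0.0397]
tool_rot: [-3.14, -0.003, -0.1]
force: [0.8, 6.2, 3.1]
grip_width: -0.0002
finger_force: 3.0
clock: 3.5
position: [0.449, 0.0305, 0.0393]
tool_rot: [3.141, -0.001, -0.102]
force: [0.0, -0.3, -0.5]
grip_width: -0.0001
finger_force: 0.0
[0.449  0.0317 0.039 ] [-0.1  0.2 -0.2]
```

View pics/scene_2.png

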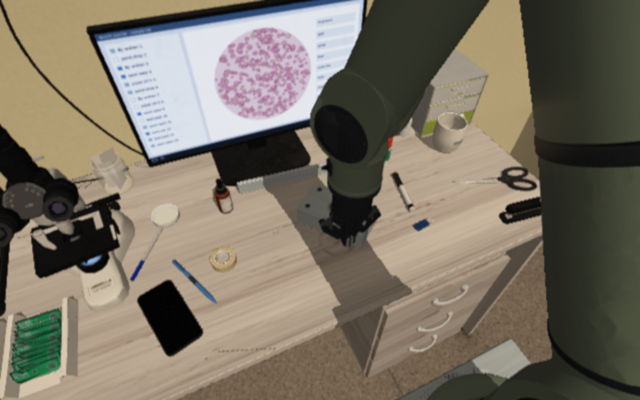

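The scene camera sees mostly the gripper, at about (345,215), in front of the block, so I'll check the top view.

```bash
python3 - <<'E'
import cv2
a=cv2.imread("pics/top_2.png")[95:270,200:430]; a=cv2.resize(a,None,fx=3.2,fy=3.2,interpolation=cv2.INTER_CUBIC); cv2.imwrite("pics/t2.png",a)
E
```

```text
(no output)
```

View pics/t2.png

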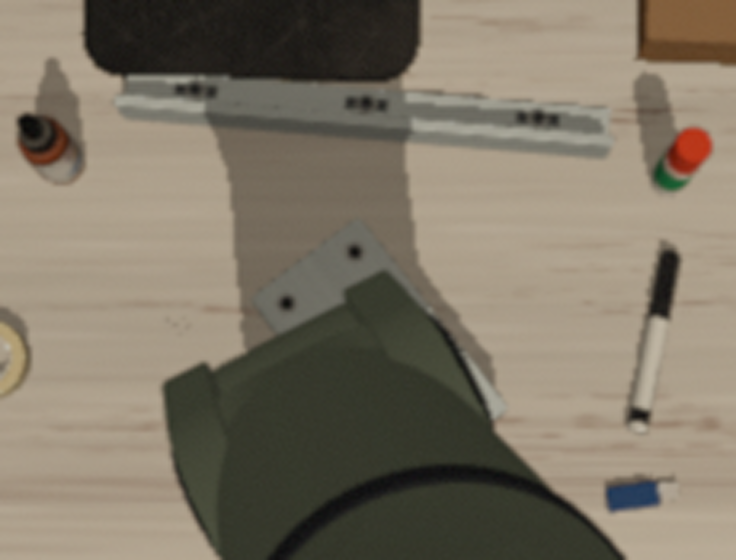

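The block now stands at about 38°, centred near (0.523, 0.013), and it is turning about the expected pivot. I'll keep pushing round the arc.

```bash
python3 -m crank '{"linear":[[-0.02,-0.03,0],[-0.036,-0.07,0],[-0.03,-0.11,0],[-0.02,-0.15,0],[-0.005,-0.19,0]],"delta_rot":[[0,0,0],[0,0,0],[0,0,0],[0,0,0],[0,0,0]],"fingers":[-1,-1,-1,-1,-1]}'
python3 -m crank '{"linear":[[0.015,-0.035,0],[0.015,-0.035,0],[0.015,-0.035,0]],"delta_rot":[[0,0,0],[0,0,0],[0,0,0]],"fingers":[-1,-1,-1]}'
python3 look.py 3; python3 - <<'E'
import cv2
a=cv2.imread("pics/top_3.png")[95:270,200:430]; a=cv2.resize(a,None,fx=3.2,fy=3.2,interpolation=cv2.INTER_CUBIC); cv2.imwrite("pics/t3.png",a)
E
```

```text
clock: 4.1
position: [0.4472, -0.0156, 0.0383]
tool_rot: [-3.142, 0.001, -0.1]
force: [-2.3, 5.1, 0.6]
grip_width: -0.0002
finger_force: 2.2
clock: 4.4
position: [0.4513, -0.0242, 0.0383]
tool_rot: [3.141, 0.0, -0.101]
force: [0.1, 0.7, -1.0]
grip_width: 0.0002
finger_force: 0.0
[ 0.4513 -0.0237  0.0383] [-0.5  0.   0.4]
```

View pics/t3.png

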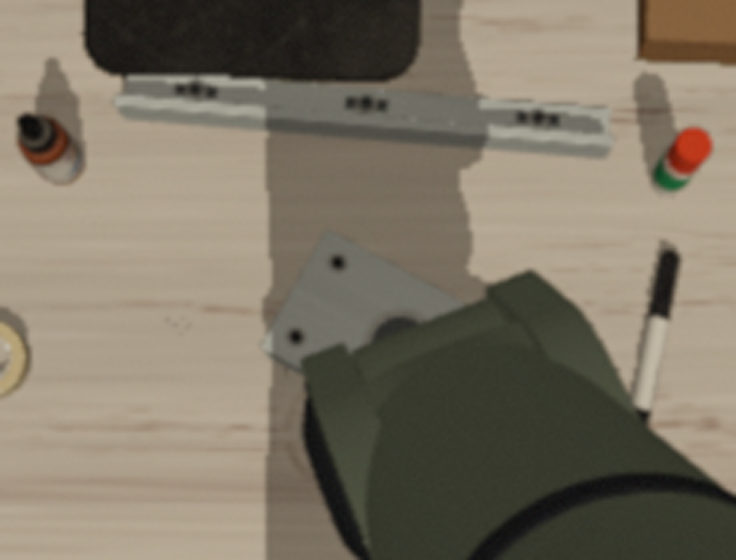

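The block is now at about 63°, with the recess at crop (400,335), so its centre is near (0.539, -0.001). One last stretch of arc, then I back off and open the fingers.

```bash
python3 -m crank '{"linear":[[0.035,-0.045,0],[0.076,-0.1,0],[0.106,-0.128,0],[0.136,-0.152,0],[0.136,-0.152,0]],"delta_rot":[[0,0,0],[0,0,0],[0,0,0],[0,0,0],[0,0,0]],"fingers":[-1,-1,-1,-1,-1]}'
python3 -m crank '{"linear":[[-0.1,0,0],[-0.2,0.1,0],[-0.2,0.22,0],[-0.2,0.22,0],[-0.2,0.22,0]],"delta_rot":[[0,0,0],[0,0,0],[0,0,0],[0,0,0],[0,0,0]],"fingers":[-1,-1,1,1,1]}'
python3 look.py 4; python3 - <<'E'
import cv2
a=cv2.imread("pics/top_4.png")[95:270,200:430]; a=cv2.resize(a,None,fx=3.2,fy=3.2,interpolation=cv2.INTER_CUBIC); cv2.imwrite("pics/t4.png",a)
E
```

```text
clock: 5.0
position: [0.4858, -0.0623, 0.0382]
tool_rot: [3.141, -0.0, -0.101]
force: [-0.9, 0.6, 0.9]
grip_width: 0.0003
finger_force: 0.0
clock: 5.5
position: [0.4356, -0.0061, 0.0384]
tool_rot: [-3.141, -0.001, -0.098]
force: [0.8, -1.2, 0.5]
grip_width: 0.0436
finger_force: 0.0
[ 0.4356 -0.0073  0.0383] [ 0.5 -0.8  0.3]
```

View pics/t4.png

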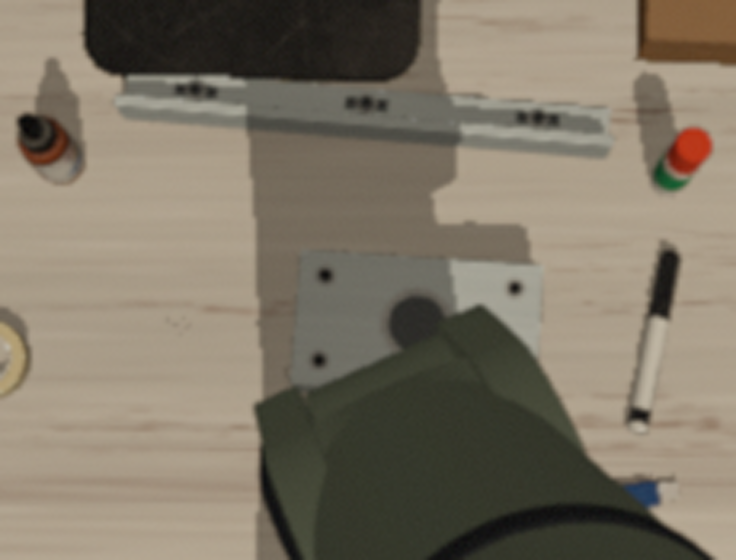

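The block is nearly parallel: the bolt-hole line is about 86° against the fence's 84.5°. Its recess at (415,322) puts the centre near (0.547, -0.011), about 90 mm short of the fence. Next comes the two-finger push along the fence normal.

```bash
python3 -m crank '{"linear":[[0.03,0.03,-0.05],[0.08,0.022,-0.05],[0.13,0.017,-0.05],[0.18,0.012,-0.05],[0.22,0.008,-0.05]],"delta_rot":[[0,0,0],[0,0,0],[0,0,0],[0,0,0],[0,0,0]],"fingers":[1,1,1,1,1]}'
python3 -m crank '{"linear":[[0.03,-0.003,0],[0.06,-0.006,0],[0.09,-0.009,0],[0.12,-0.012,0],[0.15,-0.015,0]],"delta_rot":[[0,0,0],[0,0,0],[0,0,0],[0,0,0],[0,0,0]],"fingers":[1,1,1,1,1]}'
python3 look.py 5; python3 - <<'E'
import cv2
a=cv2.imread("pics/top_5.png")[95:270,200:430]; a=cv2.resize(a,None,fx=3.2,fy=3.2,interpolation=cv2.INTER_CUBIC); cv2.imwrite("pics/t5.png",a)
E
```

```text
clock: 6.1
position: [0.4908, -0.0057, 0.0257]
tool_rot: [3.141, 0.001, -0.101]
force: [-11.6, 5.4, 8.5]
grip_width: 0.0853
finger_force: 7.3
clock: 6.6
position: [0.5256, -0.0094, 0.0253]
tool_rot: [3.14, 0.005, -0.101]
force: [-16.0, 1.5, 10.7]
grip_width: 0.0856
finger_force: 7.8
[ 0.5273 -0.0095  0.0254] [-2.9 -0.5 -1.1]
```

View pics/t5.png

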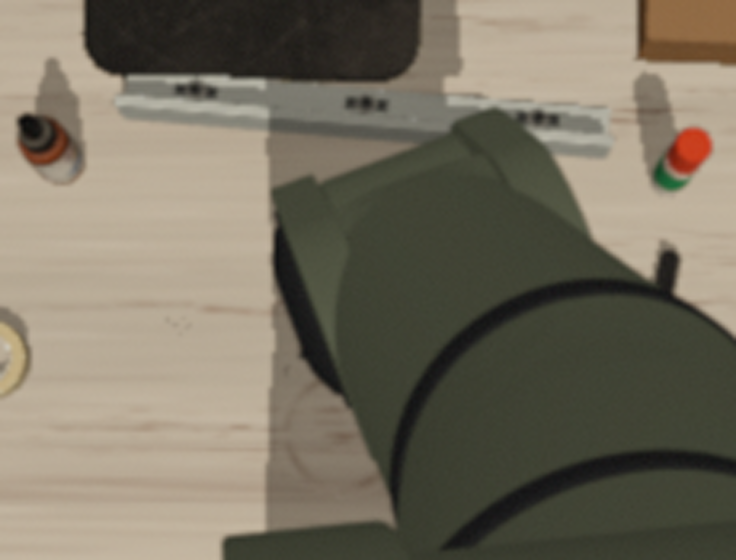

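The block is hidden behind the arm, but the push force of 16 N fits a push through its middle. About 54 mm remain, so I continue and slow down near the fence.

```bash
python3 -m crank '{"linear":[[0.03,-0.003,0],[0.06,-0.006,0],[0.09,-0.009,0],[0.12,-0.012,0],[0.15,-0.015,0]],"delta_rot":[[0,0,0],[0,0,0],[0,0,0],[0,0,0],[0,0,0]],"fingers":[1,1,1,1,1]}'
python3 -m crank '{"linear":[[0.012,-0.001,0],[0.024,-0.002,0],[0.036,-0.003,0]],"delta_rot":[[0,0,0],[0,0,0],[0,0,0]],"fingers":[1,1,1]}'
python3 -m crank '{"linear":[[0.008,-0.001,0],[0.016,-0.002,0]],"delta_rot":[[0,0,0],[0,0,0]],"fingers":[1,1]}'
```

```text
clock: 7.2
position: [0.5634, -0.0131, 0.0253]
tool_rot: [3.14, 0.005, -0.101]
force: [-14.1, 1.3, 8.0]
grip_width: 0.0853
finger_force: 6.9
clock: 7.5
position: [0.5722, -0.0139, 0.0252]
tool_rot: [3.14, 0.005, -0.101]
force: [-14.0, 1.8, 6.9]
grip_width: 0.0853
finger_force: 7.0
clock: 7.7
position: [0.5762, -0.0143, 0.0252]
tool_rot: [3.141, 0.005, -0.101]
force: [-14.6, 2.4, 8.0]
grip_width: 0.0852
finger_force: 7.1
```

```bash
for i in 1; do python3 -m crank '{"linear":[[0.006,-0.0006,0],[0.012,-0.0012,0]],"delta_rot":[[0,0,0],[0,0,0]],"fingers":[1,1]}'|egrep 'pos|force:'; done
python3 -m crank '{"linear":[[0.006,-0.0006,0],[0.012,-0.0012,0]],"delta_rot":[[0,0,0],[0,0,0]],"fingers":[1,1]}'|egrep 'pos|force:'
```

```text
position: [0.5791, -0.0146, 0.0253]
force: [-25.5, 2.4, 15.8]
finger_force: 12.8
position: [0.5792, -0.0147, 0.0249]
force: [-40.7, 4.0, 21.0]
finger_force: 20.3
```

The block met the fence: force rose to 40 N with no further travel. I'll back off and look.

```bash
python3 -m crank '{"linear":[[-0.01,0,0],[-0.1,0.01,0],[-0.3,0.03,0.1],[-0.5,0.05,0.3],[-0.7,0,0.7]],"delta_rot":[[0,0,0],[0,0,0],[0,0,0],[0,0,0],[0,0,0]],"fingers":[1,1,1,1,1]}'
python3 -m crank '{"linear":[[0,-0.6,0.2],[0,-0.8,0.2],[0,-1,0.2],[0,-1,0.2],[0,-1,0.2]],"delta_rot":[[0,0,0],[0,0,0],[0,0,0],[0,0,0],[0,0,0]],"fingers":[1,1,1,1,1]}'
python3 look.py 6; python3 - <<'E'
import cv2
a=cv2.imread("pics/top_6.png")[95:245,200:430]; a=cv2.resize(a,None,fx=3.4,fy=3.4,interpolation=cv2.INTER_CUBIC); cv2.imwrite("pics/t6.png",a)
E
```

```text
clock: 8.6
position: [0.4504, -0.0074, 0.1253]
tool_rot: [3.141, 0.004, -0.1]
force: [1.8, -1.4, 2.6]
grip_width: 0.0854
finger_force: 0.0
clock: 9.1
position: [0.4529, -0.2548, 0.1752]
tool_rot: [3.141, -0.0, -0.101]
force: [1.9, 0.6, 0.2]
grip_width: 0.0855
finger_force: 0.0
[ 0.4523 -0.2594  0.1753] [-0.4  0.9 -0.4]
```

View pics/t6.png

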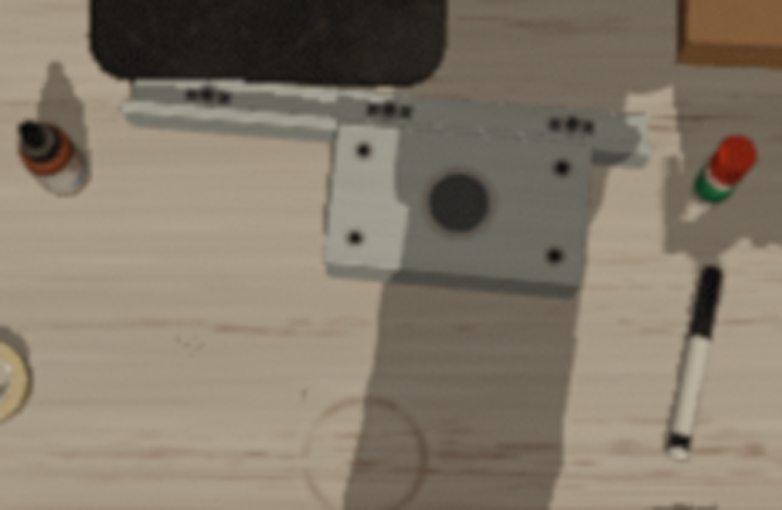

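The block lies against the fence with no visible gap, its face spanning crop x from 335 to 590, well inside the fence. I'll check the angle with subpixel bolt holes against the fence edges.

```bash
python3 - <<'E'
from h import *
f=grab_frame("top"); g=cv2.cvtColor(f["image"],cv2.COLOR_RGB2GRAY).astype(float)
g0=cv2.imread("pics/top0.png",0).astype(float)
def dark(p,r=4):
    x,y=p; w=g[y-r:y+r+1,x-r:x+r+1]; k=np.clip(np.median(w)*.85-w,0,None); Y,X=np.mgrid[y-r:y+r+1,x-r:x+r+1]; return [(X*k).sum()/k.sum(),(Y*k).sum()/k.sum()]
b=np.array([dark((round(200+a/3.4),round(95+c/3.4))) for a,c in[(363,150),(562,168),(355,238),(554,256)]])
w=cast(f,b,.05); ang=lambda v:np.degrees(np.arctan2(v[1],v[0]))
print("bolts",w.round(4).tolist(),ang(w[0]-w[1]),ang(w[2]-w[3]),"centre",w.mean(0))
E_=[];F_=[]
for x in range(246,358):
    if 300<x<326: pass
    y0=int(round(133.5+(x-300)*.084)); d=np.diff(g0[y0-7:y0+2,x]); i=d.argmin()
    k=np.clip(-d[max(i-1,0):i+2],0,None); E_.append([x,y0-7+.5+(np.arange(max(i-1,0),max(i-1,0)+len(k))*k).sum()/k.sum()])
    d=np.diff(g0[y0:y0+7,x]); i=d.argmax(); F_.append([x,y0+.5+i])
for n,P,z in(("top edge",E_,.035),("foot",F_,0.)):
    q=cast(f,np.array(P),z); vx,vy,cx,cy=cv2.fitLine(q.astype(np.float32),cv2.DIST_HUBER,0,.001,.001).ravel()
    if vy<0: vx,vy=-vx,-vy
    nrm=np.array([vy,-vx]); print(n,ang((vx,vy)),"block fence-x",(w.mean(0)-[cx,cy])@nrm)
E
```

```text
bolts [[0.6695, 0.0374], [0.6573, -0.0863], [0.6136, 0.0426], [0.6015, -0.0807]] 84.38645265857744 84.41074453897873 centre [ 0.6354806  -0.02175149]
top edge 84.76101 block fence-x -0.04486209264072987
foot 84.62318 block fence-x -0.04577784282529233
```

```bash
python3 -c "from workcell import bot;print(bot.job_done())"
```

```text
the job is handed in; nothing more can be done
None
```

The block lies flush against the fence, parallel within about 0.4° with no measurable gap and well inside the fence's length. It was turned square about 90 mm clear of the fence first, none of the small things looked moved, and I handed the job in at about 9 s; the verdict was not returned.

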